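Clear the coffee table: load the jar and hold the caddy up

TASK

The coffee table is about to be wiped: stand the amber jar from the cork coaster upright in the empty well of the wooden caddy (set it down, do not drop it) and let go of it, then lift the caddy, with both jars in it, by its black handle bar. Keep it level and finish while still holding it: the program ends with the caddy held steady and level at least 10 cm above the table, touching nothing but the gripper and its jars. Leave the green jar in its well and do not disturb the other things on the table.

Things in the scene. Friction and masses are not known exactly. Their poses are not given: they have to be found in the camera images.
- caddy: Loose pale wooden caddy, 230 (its y) x 104 (its x) x 146 mm tall, 0.32 kg, standing at any yaw. Origin: centre of underside, z up. Open square wells centred at y = +75 and -75 mm, 68 x 68 mm inside, walls 6 mm thick with tops 36 mm up, inner floor 8 mm up. A 36 mm high deck closes the space between. Posts at x = +/-47 mm carry a black handle bar over the middle.
- caddy_grip (a point): Centre of the caddy's black handle bar, 135 mm above its underside, axes as the caddy's. The flat-sided bar runs along the caddy's x, 84 mm clear between its posts, 18 mm thick along the caddy's y (pinch it so), 22 mm high, open below: 20 mm from the bar's underside down to the level of the tops of jars in the wells.
- empty_well (a point): Centre of the inner floor of the caddy's empty well (caddy x = 0, y = +75, z = 8 mm), axes as the caddy's.
- full_well (a point): Centre of the inner floor of the well in which the green jar stands (caddy x = 0, y = -75, z = 8 mm), axes as the caddy's.
- amber_jar: Loose closed amber glass jar with paper label and black cap, to be loaded: 54 mm diameter up to 70 mm height, cap 49 mm diameter above 78 mm, 96 mm tall in all, 0.10 to 0.21 kg. Origin at the centre of its underside, z up. It starts upright on the cork coaster, to the left or right of the caddy.
- green_jar: The same jar in green glass with a white cap; it starts and stays in the full well.
- cork_coaster: Round cork coaster, 90 mm diameter, 6 mm thick, fixed to the table, origin centre of its underside. The amber jar starts on it.
- slate_coaster: Round dark slate coaster, 90 mm diameter, 6 mm thick, fixed to the table, under the mug; origin centre of its underside.
- mug: Bystander: loose blue mug, 72 mm diameter, 85 mm tall, handle to its +y, on the slate coaster; origin centre of its underside.
- remote: Bystander: loose black remote control lying beyond the caddy, 44 x 165 x 18 mm, long along its y; origin centre of its underside.
- glasses_case: Bystander: loose brown spectacles case lying beyond the caddy, 60 x 155 x 38 mm, long along its y; origin centre of its underside.
- books: Bystander: fixed stack of three books at the left, about 140 x 210 mm, 82 mm high; origin centre of its underside.
- magazines: Bystander: fixed pile of magazines at the right, about 210 x 280 mm, 27 mm high; origin centre of its underside.
Not all that is in view belongs to the job. What is shaped like the caddy but blue is not meant.

How it is judged:
On the way, in this order (a step that is already met when the one before it is completed fails the run):
1. the amber jar stands in the empty well and is let go, the caddy standing on the table, the green jar in its well (distance between amber_jar and empty_well below 0.014 m and angle between the z axis of each of amber_jar, green_jar and the z axis of caddy, either way round below 0.1 rad and distance between green_jar and full_well below 0.014 m and contact force between the fingers and amber_jar below 0.1 N and height (world z) of caddy below 0.008 m and angle between caddy's own z axis and vertical below 0.05 rad and linear speed of amber_jar below 0.05 m/s), for 0.3 s.
2. the caddy with both jars is lifted level by its handle, at least 95 mm above the table (distance between amber_jar and empty_well below 0.014 m and angle between the z axis of each of amber_jar, green_jar and the z axis of caddy, either way round below 0.1 rad and distance between green_jar and full_well below 0.014 m and contact force between the fingers and amber_jar below 0.1 N and contact force between the fingers and green_jar below 0.1 N and height (world z) of caddy above 0.095 m and angle between caddy's own z axis and vertical below 0.12 rad and contact force between the fingers and caddy above 1 N and distance between the grasp point and caddy_grip below 0.05 m), for 0.3 s.
At the end, for the whole second after the job is handed in: Fingers (over 1 N, TCP within 50 mm of the bar centre) hold the caddy over 95 mm up, level to 0.12 rad, under 0.03 m/s and 0.15 rad/s; each jar within 14 mm of its well's floor centre, parallel to the caddy to 0.1 rad; no bystander touches the caddy, no finger a jar (all of step 2 and linear speed of caddy below 0.03 m/s and angular speed of caddy below 0.15 rad/s and contact force between caddy and mug below 0.1 N and contact force between caddy and remote below 0.1 N and contact force between caddy and glasses_case below 0.1 N and contact force between caddy and books below 0.1 N and contact force between caddy and magazines below 0.1 N and contact force between caddy and cork_coaster below 0.1 N and contact force between caddy and slate_coaster below 0.1 N); the arm keeps its last pose, push and grip.
It fails at once if the mug, remote or glasses case is shifted by more than 30 mm (distance of any of mug, remote, glasses_case from where it was at the start of the episode above 0.03 m).
It fails at once if the amber jar is tipped by more than 0.6 rad (angle between amber_jar's own z axis and vertical above 0.6 rad).
It fails at once if the amber jar is dropped (falls freely faster than 0.5 m/s) (contact force between the fingers and amber_jar below 0.1 N and contact force between amber_jar and caddy below 0.05 N and linear speed of amber_jar above 0.5 m/s).
It fails at once if the green jar leaves its well (distance between green_jar and full_well above 0.03 m).
It fails at once if the caddy is tilted by more than 0.35 rad (angle between caddy's own z axis and vertical above 0.35 rad).
It also fails if it takes over 58 s, if anything falls off the work surface, if the arm or the gripper's body presses on something with over 40 N, if the wrist force passes 120 N, or if a joint passes its speed limit or range.

ROBOT

A 6-joint arm with a two-finger parallel gripper is mounted at the origin on the work surface. World frame = base frame: x ahead of the robot, y to its left, z up, the work surface at z = 0. Lengths are in m, angles in rad, forces in N, time in s.
With the tool pointing down it reaches from about 0.375 to 0.975 m from the base axis. Payload 3.8 kg.
Tool frame: the origin (TCP) lies between the finger pads, 19 mm behind the fingertips; this is the grasp point; x points along the fingers, y is the direction in which the jaws open and shut, and the axes are right-handed (so a half turn about x gives the same grasp; the last joint's range is limited). The gripper opens to 85 mm and grips with 20 to 120 N. Pads are 22 mm wide; open, the fingers measure 114 mm over their backs; the gripper's body (76 mm by 85 mm) begins 54 mm behind the grasp point. The pads swing forward as they close: fully open they stand 13 mm farther back than shut.
Start: joints at [1.1, 0.264, 1.604, -0, 1.274, -0.037], TCP at [0.284, 0.612, 0.25] pointing down, gripper open.
Joint ranges: [-2.63, 2.63], [-0.94, 2.18], [0.31, 2.57], [-1.31, 4.45], [0, 2.66], [-2.55, 2.55]. Speed limits (rad/s): [2.57, 2.57, 3.14, 3.14, 3.14, 3.14].

INTERFACE

Orientations are given as a rotation vector (axis times angle).
In Python, from workcell import monitor, imaging, finish_job gives the robot as it stands.
- The arm moves only by the tool jog_arm, never from a script. Its argument "rows" is a list of rows, each a list of 7 numbers: the shift along the tool's x, y, z in m, then the turn, a rotation vector about the tool's x, y, z in rad, then the opening in per cent of the stroke, from 0 (shut) to 100 (fully open). A call has 1 to 20 rows; each row is the pose to reach, as a shift and turn from the pose measured when the call began, along the tool's axes at that moment; what a row does not reach only later rows make up. A row lasts 1/10 s, in which the tool goes at most 50 mm and 8.59 degrees, less where a joint would pass 70% of its speed; a pose out of reach is approached as far as the arm can. A call with a gripper value outside its range is refused whole. The fingers move at their own pace and stop on an object; "force" is the grip in N (left out, the last holds). Time passes only in rows, so rows that repeat a pose let the fingers close. It gives the time, the measured TCP pose, the force and the opening at its end, in the units of the state.
- monitor.read_state(): the state, without advancing time (a new reading comes with each control period).
- imaging.read_camera(name): name is "scene" or "side" or "wrist"; returns the picture (400x640x3 uint8, blue, green, red); there is no depth.
- imaging.camera_params(name): a dict with "fx", "fy", "cx", "cy" (pixels), "T" (4x4, takes a point from camera to world coordinates); the wrist camera has in their place "T_tool_cam" (4x4, takes a point from camera to tool coordinates, whose origin is the TCP and whose axes are the tool frame's). Camera axes: x right, y down, z forward; pixel columns grow to the right and rows downward; lengths in m; the calibration is good to about 2 mm. A picture is of the moment at which its call begins: read the wrist's pose just before it. camera_params takes no time and is no camera call.
- finish_job(): hands the job in, once; it reports no verdict.
The state is a dict: "time": time; "q": joint angles; "joint_vel": joint speeds; "joint_torque": joint torques, N m; "tool_pos": TCP position; "tcp_rot": TCP orientation; "wrist_force": force on the tool from outside, world axes, zero at the start; "torque": the same for the moment, N m; "width": opening from 0.0 (shut) to 1.0 (fully open).
Only numpy, scipy, OpenCV 4.12 (cv2) and the standard library are available. Lean on these libraries where they do the work, as an engineer would, in place of code of your own. Each camera call takes 0.05 s, during which the arm holds its last target. There are 200 camera calls.

## Working session

There is one attempt and no reset: what is moved stays moved. The work goes in short steps, Python scripts to look and compute and a tool call to move; the robot and the scene stay as the last step left them, time stands still between calls to the robot, and variables do not carry over. Pictures are saved under pics/ and viewed, about 8 in all and at most 12, crops included, and the job is handed in when it is done.

Besides the shell and the picture viewer there is one more tool, called by a JSON object that holds its "op" and its "data", one argument or row to a line. jog_arm: Moves the arm, as the interface text tells. Its arguments: {"type":"object","properties":{"rows":{"type":"array","items":{"type":"array","items":{"type":"number"}}},"force":{"type":"number"}},"required":["rows"]}

```bash
ls; mkdir -p pics; cat > h.py <<'E'
import numpy as np, cv2
from scipy.spatial.transform import Rotation as R
from workcell import monitor, imaging, finish_job
def cam(n):
    p=imaging.camera_params(n)
    if 'T' in p: T=np.array(p['T'])
    else:
        s=monitor.read_state(); B=np.eye(4); B[:3,:3]=R.from_rotvec(s['tcp_rot']).as_matrix(); B[:3,3]=s['tool_pos']; T=B@np.array(p['T_tool_cam'])
    return p,T
def ray(p,T,u,v,z):
    d=T[:3,:3]@np.array([(u-p['cx'])/p['fx'],(v-p['cy'])/p['fy'],1]); o=T[:3,3]
    return o+d*(z-o[2])/d[2]
def proj(p,T,X):
    c=T[:3,:3].T@(np.array(X)-T[:3,3]); return np.array([p['fx']*c[0]/c[2]+p['cx'],p['fy']*c[1]/c[2]+p['cy']])
E
python3 - <<'E'
from h import *
s=monitor.read_state(); print(s)
for n in ['scene','side','wrist']:
    p,T=cam(n); print(n,p['fx'],p['cx'],p['cy'],T.round(3).tolist())
    cv2.imwrite(f'pics/{n}0.png',imaging.read_camera(n))
E
```

```text
pics
{'time': 0.0, 'q': array([ 1.10006947e+00,  2.64750899e-01,  1.60541490e+00,  4.89391099e-08,
        1.27371483e+00, -3.69277485e-02]), 'joint_vel': array([ 0.00078564, -0.00019884,  0.00031659,  0.0005543 ,  0.00140747,
        0.00116557]), 'joint_torque': array([ 3.40249908e-04, -5.15117669e+01, -3.67307532e+01,  7.06334072e-05,
        1.28546098e-02, -1.17147188e-06]), 'tool_pos': array([0.28341117, 0.6118327 , 0.24864143]), 'tcp_rot': array([ 0.33849699,  1.5444648 , -0.34199847]), 'wrist_force': array([-0.63576504,  0.2789758 , -0.15830229]), 'torque': array([ 0.01944687, -0.00449156,  0.01823865]), 'width': 0.9991404489285176}
scene 386.98348247372616 315.4890840747556 207.1243770211493 [[-0.891, 0.367, -0.269, 0.933], [0.455, 0.729, -0.511, 0.778], [0.008, -0.578, -0.816, 1.373], [0.0, 0.0, 0.0, 1.0]]
side 478.99821442770747 324.98305550597587 203.96195985496706 [[0.974, -0.107, 0.201, 0.162], [-0.228, -0.49, 0.842, -1.434], [0.008, -0.865, -0.501, 0.939], [0.0, 0.0, 0.0, 1.0]]
wrist 344.6958791019256 324.20200981075425 195.87613926136214 [[0.42, 0.876, 0.239, 0.223], [0.908, -0.404, -0.113, 0.64], [-0.002, 0.264, -0.964, 0.372], [0.0, 0.0, 0.0, 1.0]]
```

View pics/scene0.png

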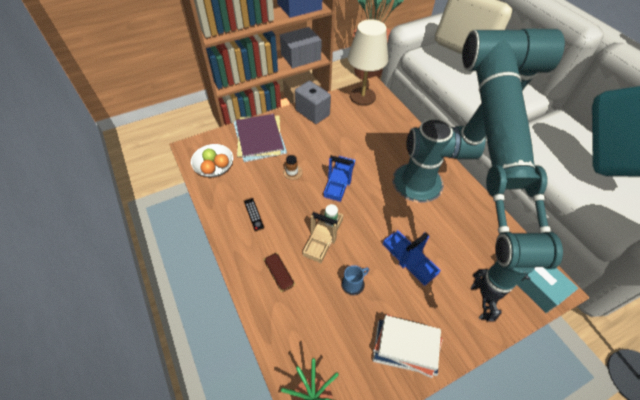

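View pics/side0.png

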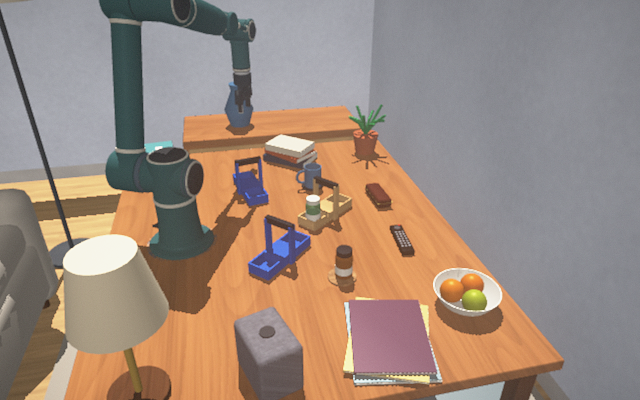

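The target candidates are the pale wooden caddy (scene 323,235 / side 328,207) and the blue decoys (scene 338,178 and 411,257; side 280,252 and 250,182). The amber jar is at scene 291,165 / side 344,263. The green jar, with a white cap, is in the caddy at scene 331,212 / side 313,210. I choose the wooden caddy and the jar with the black cap, and check both in one crop.

```bash
python3 - <<'E'
from h import *
a=cv2.imread('pics/scene0.png')[140:270,270:370]; b=cv2.imread('pics/side0.png')[165:295,285:385]
cv2.imwrite('pics/crop1.png',np.hstack([cv2.resize(x,(400,520),interpolation=cv2.INTER_CUBIC) for x in (a,b)]))
for n,pts in dict(scene=[(291,160,.102),(323,218,.146),(331,212,.104),(318,245,.036)],side=[(344,250,.102),(326,186,.146),(313,198,.104),(340,215,.036)]).items():
    p,T=cam(n)
    for u,v,z in pts: print(n,ray(p,T,u,v,z).round(3))
E
```

```text
scene [ 0.495 -0.292  0.102]
scene [0.526 0.068 0.146]
scene [0.471 0.032 0.104]
scene [0.567 0.109 0.036]
side [ 0.491 -0.308  0.102]
side [0.512 0.02  0.146]
side [0.465 0.018 0.104]
side [ 0.559 -0.007  0.036]
```

View pics/crop1.png

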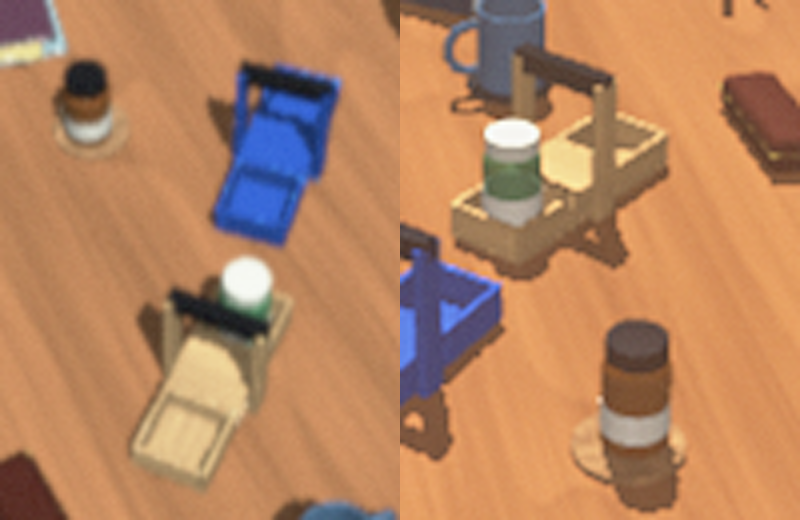

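The crop confirms the choice. The amber jar has a black cap at scene (291,158) / side (344.5,248) and stands on cork. The wooden caddy's bar is at scene (325,217) / side (326,182). The green jar is in the near well, and the empty well is at scene (316,249) / side (340,197).

```bash
cat >> h.py <<'E'
def tri(obs):
    A=np.zeros((3,3));b=np.zeros(3)
    for p,T,u,v in obs:
        d=T[:3,:3]@np.array([(u-p['cx'])/p['fx'],(v-p['cy'])/p['fy'],1]); d/=np.linalg.norm(d); M=np.eye(3)-np.outer(d,d); A+=M;b+=M@T[:3,3]
    return np.linalg.solve(A,b)
def to(pos,xax=(0,0,-1),yax=None):
    """move from current pose in tool axes: shift, rotvec; yax = desired jaw dir (world)"""
    s=monitor.read_state(); B=R.from_rotvec(s['tcp_rot']).as_matrix()
    x=np.array(xax,float); y=B[:,1] if yax is None else np.array(yax,float); y=y-x*(x@y); y/=np.linalg.norm(y)
    if yax is not None and y@B[:,1]<0: y=-y
    W=np.stack([x,y,np.cross(x,y)],1)
    print('shift',(B.T@(np.array(pos)-s['tool_pos'])).round(4),'turn',R.from_matrix(B.T@W).as_rotvec().round(4))
E
python3 - <<'E'
from h import *
c=cam('scene'); d=cam('side')
for n,a,b in [('amber',(291.2,158),(344.5,248)),('bar',(325,217),(325.7,181.8)),('well',(316.3,249),(340,197.5)),('green',(331.5,208.8),(313,198))]:
    print(n,tri([(*c,*a),(*d,*b)]).round(3))
p,T=cam('wrist'); print(np.array(p['T_tool_cam']).round(3).tolist()); s=monitor.read_state(); print(R.from_rotvec(s['tcp_rot']).as_matrix().round(3))
E
```

```text
amber [ 0.492 -0.301  0.104]
bar [0.519 0.063 0.141]
well [0.587 0.12  0.036]
green [0.463 0.019 0.104]
[[0.0, -0.264, 0.964, -0.123], [1.0, 0.001, -0.0, 0.0], [-0.0, 0.964, 0.264, -0.067], [0.0, 0.0, 0.0, 1.0]]
[[-0.001  0.42   0.907]
 [-0.002  0.907 -0.42 ]
 [-1.    -0.002 -0.   ]]
```

```bash
python3 - <<'E'
from h import *
to((.49,.10,.36),yax=(.775,.63,0))
E
```

```text
shift [-0.1104 -0.378   0.4026] turn [4.545e-01 3.000e-04 1.800e-03]
```

{"op": "jog_arm", "data": {
  "rows": [
    [-0.05, -0.04, 0.04, 0.1, 0, 0, 100],
    [-0.08, -0.08, 0.08, 0.2, 0, 0, 100],
    [-0.11, -0.11, 0.12, 0.3, 0, 0, 100],
    [-0.11, -0.14, 0.15, 0.4, 0, 0, 100],
    [-0.11, -0.17, 0.18, 0.455, 0, 0, 100],
    [-0.11, -0.2, 0.215, 0.455, 0, 0, 100],
    [-0.11, -0.235, 0.25, 0.455, 0, 0, 100],
    [-0.11, -0.27, 0.285, 0.455, 0, 0, 100],
    [-0.11, -0.3, 0.32, 0.455, 0, 0, 100],
    [-0.11, -0.335, 0.355, 0.455, 0, 0, 100],
    [-0.11, -0.37, 0.39, 0.455, 0, 0, 100],
    [-0.11, -0.378, 0.402, 0.455, 0, 0, 100],
    [-0.11, -0.378, 0.402, 0.455, 0, 0, 100],
    [-0.11, -0.378, 0.402, 0.455, 0, 0, 100],
    [-0.11, -0.378, 0.402, 0.455, 0, 0, 100]
  ]
}}

```text
time: 1.65
tool_pos: [0.489, 0.101, 0.3593]
tcp_rot: [0.692, 1.458, -0.695]
wrist_force: [0.2, 0.7, -0.6]
width: 1.0
```

```bash
python3 - <<'E'
from h import *
s=monitor.read_state(); print(s['tool_pos'],s['time'],s['joint_vel'].round(3))
np.save('Tw1.npy',cam('wrist')[1]); cv2.imwrite('pics/w1.png',imaging.read_camera('wrist'))
E
```

```text
[0.48901043 0.10099776 0.35932589] 1.65 [ 0.016 -0.002 -0.    -0.002 -0.001 -0.   ]
```

View pics/w1.png

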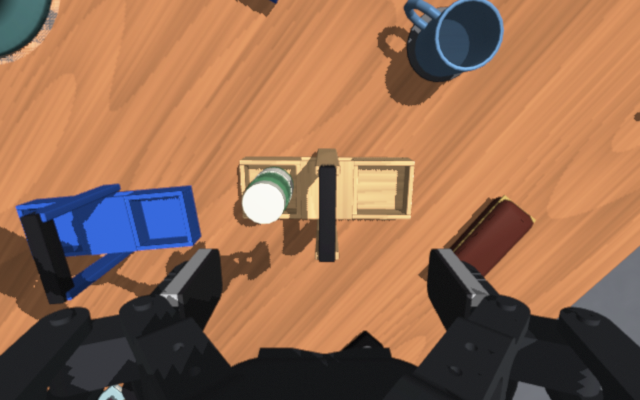

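The wrist view shows the wooden caddy nearly axis-aligned. The bar runs from (327,150) to (327,260), the empty well is at (383,188), and the green jar's cap is at (265,201). The blue decoy is at the left, and the case is at (495,235).

```bash
python3 - <<'E'
from h import *
p=imaging.camera_params('wrist'); T=np.load('Tw1.npy'); im=cv2.imread('pics/w1.png')
r=im[120:280,215:430]; off=np.array([215,120])
hsv=cv2.cvtColor(r,cv2.COLOR_BGR2HSV)
for q in [(190,383),(208,322),(170,327),(240,327),(255,340),(215,400),(100+90,430)]: print(q,im[q],cv2.cvtColor(im[q[0]:q[0]+1,q[1]:q[1]+1],cv2.COLOR_BGR2HSV)[0,0])
blk=(hsv[...,2]<50).astype(np.uint8)
n,l,st,c=cv2.connectedComponentsWithStats(blk); i=1+st[1:,4].argmax()
rect=cv2.minAreaRect(np.argwhere(l==i)[:,::-1].astype(np.float32)); b=cv2.boxPoints(rect)+off
print('bar',rect,b.round(1)); e=[ray(p,T,*x,.146) for x in b]; print(np.round(e,4)); print('barctr',np.mean(e,0).round(4))
cv2.imwrite('pics/w1c.png',cv2.resize(im[140:270,225:425],None,fx=4,fy=4,interpolation=cv2.INTER_CUBIC))
E
```

```text
(190, 383) [139 197 234] [ 18 104 234]
(208, 322) [42 38 40] [135  24  42]
(170, 327) [44 42 42] [120  12  44]
(240, 327) [40 38 38] [120  13  40]
(255, 340) [ 86 131 195] [ 12 143 195]
(215, 400) [133 189 228] [ 18 106 228]
(190, 430) [ 95 143 214] [ 12 142 214]
bar ((111.5, 93.0), (94.0, 15.0), 90.0) [[319. 166.]
 [334. 166.]
 [334. 260.]
 [319. 260.]]
[[0.4815 0.1015 0.146 ]
 [0.493  0.1109 0.146 ]
 [0.5577 0.0326 0.146 ]
 [0.5453 0.0225 0.146 ]]
barctr [0.5194 0.0668 0.146 ]
```

View pics/w1c.png

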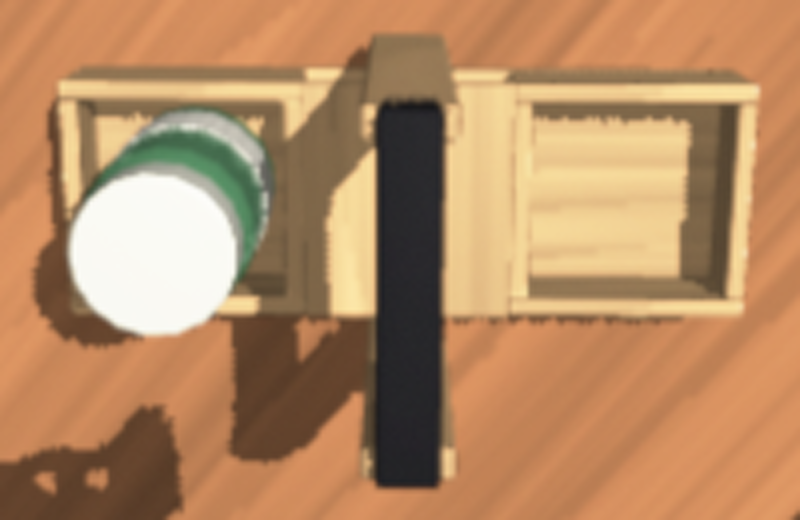

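The crop shows rim outer corners at crop px (60,82), (757,88), (742,315) and (75,312). The inner rim of the empty well is at (528,102), (738,104), (727,298) and (528,298).

```bash
python3 - <<'E'
from h import *
p=imaging.camera_params('wrist'); T=np.load('Tw1.npy')
f=lambda L,z:np.array([ray(p,T,225+(u+.5)/4-.5,140+(v+.5)/4-.5,z) for u,v in L])
o=f([(60,82),(757,88),(742,315),(75,312)],.036); w=f([(528,102),(738,104),(727,298),(528,298)],.036)
for a in (o,w): print(a.mean(0).round(4),[np.linalg.norm(a[i]-a[i-1]).round(4) for i in range(4)],a[1]-a[0],a[2]-a[3])
cap=f([(153,252)],.104); print('greencap',cap)
b=f([(408,294)],.146);print('bar',b)
d=(o[1]-o[0]+o[2]-o[3]); y=d/np.linalg.norm(d); print('y',y, 'well from o',o.mean(0)+.075*y)
# view pose for amber: camera looks 0.06 past TCP along tool z
to((.455,-.255,.30))
E
```

```text
[0.5212 0.0659 0.036 ] [np.float64(0.0793), np.float64(0.2277), np.float64(0.0783), np.float64(0.228)] [0.17782246 0.14224597 0.        ] [0.17741575 0.14316527 0.        ]
[0.5788 0.1125 0.036 ] [np.float64(0.0676), np.float64(0.0688), np.float64(0.0669), np.float64(0.0678)] [0.05379343 0.04294903 0.        ] [0.05253162 0.04280158 0.        ]
greencap [[0.46263171 0.02143558 0.104     ]]
bar [[0.51833596 0.06831003 0.146     ]]
y [0.77956041 0.62632705 0.        ] well from o [0.57971688 0.11283296 0.036     ]
shift [ 0.0599 -0.2512  0.2548] turn [0.     0.0002 0.0017]
```

{"op": "jog_arm", "data": {
  "rows": [
    [0, -0.03, 0.03, 0, 0, 0, 100],
    [0.01, -0.06, 0.06, 0, 0, 0, 100],
    [0.02, -0.095, 0.095, 0, 0, 0, 100],
    [0.03, -0.13, 0.13, 0, 0, 0, 100],
    [0.04, -0.165, 0.165, 0, 0, 0, 100],
    [0.05, -0.2, 0.2, 0, 0, 0, 100],
    [0.06, -0.235, 0.235, 0, 0, 0, 100],
    [0.06, -0.251, 0.255, 0, 0, 0, 100],
    [0.06, -0.251, 0.255, 0, 0, 0, 100],
    [0.06, -0.251, 0.255, 0, 0, 0, 100],
    [0.06, -0.251, 0.255, 0, 0, 0, 100]
  ]
}}

```text
time: 2.8
tool_pos: [0.4558, -0.2535, 0.3]
tcp_rot: [0.69, 1.459, -0.692]
wrist_force: [0.9, -0.5, 0.1]
width: 1.004
```

```bash
python3 - <<'E'
from h import *
s=monitor.read_state(); print(s['tool_pos'],s['time'],s['joint_vel'].round(3),s['q'].round(2))
np.save('Tw2.npy',cam('wrist')[1]); cv2.imwrite('pics/w2.png',imaging.read_camera('wrist'))
E
```

```text
[ 0.45576619 -0.25345391  0.30003955] 2.8 [ 0.007 -0.006  0.    -0.002 -0.003 -0.004] [-0.55 -0.06  1.86 -0.    1.33 -1.24]
```

View pics/w2.png

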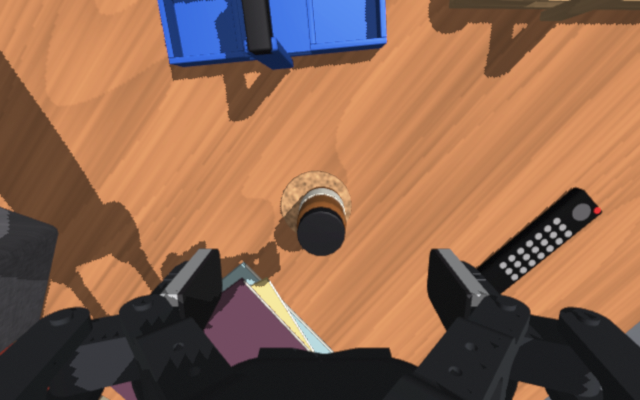

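The jar's cap is at about (321,232) and the coaster is centred near (316,205). The blue decoy is well clear at the top, and the magazines are below at rows above 265.

```bash
python3 - <<'E'
from h import *
p=imaging.camera_params('wrist'); T=np.load('Tw2.npy'); im=cv2.imread('pics/w2.png')
m=(cv2.cvtColor(im,cv2.COLOR_BGR2HSV)[200:262,290:352,2]<55).astype(np.uint8)
n,l,st,c=cv2.connectedComponentsWithStats(m); i=1+st[1:,4].argmax()
pts=np.argwhere(l==i)[:,::-1].astype(np.float32); (u,v),r=cv2.minEnclosingCircle(pts); u+=290;v+=200; print(u,v,r,st[i])
X=ray(p,T,u,v,.102); print(X, 'diam',2*r*np.linalg.norm((X-T[:3,3]))/p['fx'])
print('coaster',ray(p,T,316,205,.006)); 
to((X[0],X[1],.17),yax=(.7796,.6263,0)); to((X[0],X[1],.066),yax=(.7796,.6263,0))
E
```

```text
320.2192974090576 230.9736843109131 24.052228927612305 [   7    7   47   48 1741]
[ 0.48894093 -0.30058788  0.102     ] diam 0.04806704897179007
coaster [ 0.48520596 -0.30632925  0.006     ]
shift [ 0.1302 -0.0041  0.0575] turn [0.009  0.0002 0.0013]
shift [ 0.2342 -0.0039  0.0574] turn [0.009  0.0002 0.0013]
```

{"op": "jog_arm", "data": {
  "rows": [
    [0.03, -0.004, 0.03, 0.009, 0, 0, 100],
    [0.07, -0.004, 0.057, 0.009, 0, 0, 100],
    [0.11, -0.004, 0.057, 0.009, 0, 0, 100],
    [0.13, -0.004, 0.057, 0.009, 0, 0, 100],
    [0.15, -0.004, 0.057, 0.009, 0, 0, 100],
    [0.17, -0.004, 0.057, 0.009, 0, 0, 100],
    [0.19, -0.004, 0.057, 0.009, 0, 0, 100],
    [0.21, -0.004, 0.057, 0.009, 0, 0, 100],
    [0.225, -0.004, 0.057, 0.009, 0, 0, 100],
    [0.234, -0.004, 0.057, 0.009, 0, 0, 100],
    [0.234, -0.004, 0.057, 0.009, 0, 0, 100],
    [0.234, -0.004, 0.057, 0.009, 0, 0, 100]
  ]
}}

```text
time: 4.05
tool_pos: [0.4892, -0.3003, 0.0668]
tcp_rot: [0.696, 1.455, -0.698]
wrist_force: [1.4, -0.0, 0.2]
width: 0.999
```

{"op": "jog_arm", "data": {
  "rows": [
    [0, 0, 0, 0, 0, 0, 70],
    [0, 0, 0, 0, 0, 0, 60],
    [0, 0, 0, 0, 0, 0, 50],
    [0, 0, 0, 0, 0, 0, 50],
    [0, 0, 0, 0, 0, 0, 50],
    [0, 0, 0, 0, 0, 0, 50],
    [0, 0, 0, 0, 0, 0, 50],
    [0, 0, 0, 0, 0, 0, 50]
  ],
  "force": 35
}}

```text
time: 4.85
tool_pos: [0.49, -0.3011, 0.0681]
tcp_rot: [0.696, 1.453, -0.699]
wrist_force: [-1.4, -0.0, 5.1]
width: 0.614
```

```bash
python3 - <<'E'
from h import *
s=monitor.read_state(); print(s['tool_pos'],s['time'],s['width'],s['wrist_force'])
cv2.imwrite('pics/w3.png',imaging.read_camera('wrist'))
E
```

```text
[ 0.4900356 -0.3010646  0.0681132] 4.85 0.6138634077024359 [-1.36966911 -0.0141814   5.09265572]
```

View pics/w3.png

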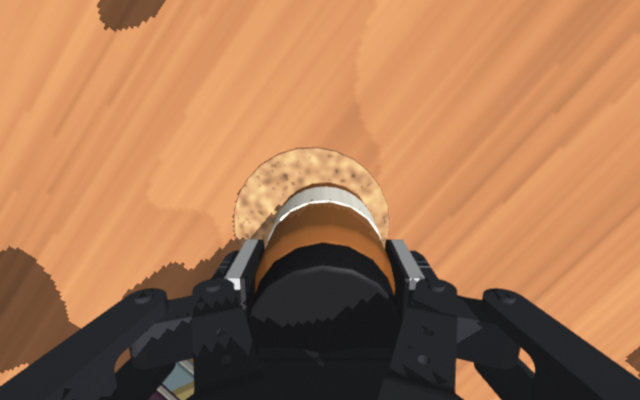

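The jar is gripped near its middle at 0.614 width (52 mm). I lift it and move over the well.

{"op": "jog_arm", "data": {
  "rows": [
    [0, 0, 0, 0, 0, 0, 40],
    [0, 0, 0, 0, 0, 0, 40],
    [-0.01, 0, 0, 0, 0, 0, 40],
    [-0.03, 0, 0, 0, 0, 0, 40],
    [-0.06, 0, 0, 0, 0, 0, 40],
    [-0.09, 0, 0, 0, 0, 0, 40],
    [-0.12, 0, 0, 0, 0, 0, 40],
    [-0.15, 0, 0, 0, 0, 0, 40],
    [-0.18, 0, 0, 0, 0, 0, 40],
    [-0.2, 0, 0, 0, 0, 0, 40],
    [-0.2, 0, 0, 0, 0, 0, 40]
  ],
  "force": 40
}}

```text
time: 6.0
tool_pos: [0.4912, -0.3015, 0.2724]
tcp_rot: [0.694, 1.446, -0.699]
wrist_force: [0.6, 0.3, -1.0]
width: 0.61
```

```bash
python3 - <<'E'
from h import *
s=monitor.read_state(); print(s['tool_pos'],s['time'],s['width'],s['wrist_force'])
to((.5787,.113,.24),yax=(.7796,.6263,0))
E
```

```text
[ 0.49124436 -0.30149643  0.27241727] 6.0 0.6100509367476084 [ 0.59271747  0.28307477 -0.97801567]
shift [ 0.0303  0.3278 -0.2686] turn [ 0.0004  0.0101 -0.0018]
```

{"op": "jog_arm", "data": {
  "rows": [
    [0, 0.015, -0.012, 0, 0, 0, 40],
    [0, 0.04, -0.033, 0, 0.005, 0, 40],
    [0, 0.07, -0.057, 0, 0.01, 0, 40],
    [0, 0.1, -0.082, 0, 0.01, 0, 40],
    [0, 0.13, -0.107, 0, 0.01, 0, 40],
    [0, 0.16, -0.131, 0, 0.01, 0, 40],
    [0, 0.19, -0.156, 0, 0.01, 0, 40],
    [0, 0.22, -0.18, 0, 0.01, 0, 40],
    [0, 0.25, -0.205, 0, 0.01, 0, 40],
    [0, 0.28, -0.229, 0, 0.01, 0, 40],
    [0, 0.305, -0.25, 0, 0.01, 0, 40],
    [0, 0.322, -0.264, 0, 0.01, 0, 40],
    [0, 0.328, -0.269, 0, 0.01, 0, 40],
    [0.02, 0.328, -0.269, 0, 0.01, 0, 40],
    [0.03, 0.328, -0.269, 0, 0.01, 0, 40],
    [0.03, 0.328, -0.269, 0, 0.01, 0, 40]
  ]
}}

```text
time: 7.6
tool_pos: [0.5765, 0.1124, 0.237]
tcp_rot: [0.697, 1.46, -0.7]
wrist_force: [-0.3, -0.3, -1.4]
width: 0.614
```

```bash
python3 - <<'E'
from h import *
s=monitor.read_state(); print(s['tool_pos'],s['time'],s['width'],s['wrist_force'])
ims=[]
for n in ('scene','side'):
    p,T=cam(n); im=imaging.read_camera(n); u,v=proj(p,T,s['tool_pos']-np.array([0,0,.06])).astype(int); print(n,u,v)
    cv2.imwrite(f'pics/{n}4.png',im); c=im[v-60:v+70,u-50:u+50]; print(u-50,v-60); ims.append(cv2.resize(c,(400,520),interpolation=cv2.INTER_CUBIC))
cv2.imwrite('pics/c4.png',np.hstack(ims))
to((.5787,.113,.0725),yax=(.7796,.6263,0))
E
```

```text
[0.57645137 0.11241137 0.23695714] 7.6 0.6142422262563101 [-0.33593762 -0.2534062  -1.44505582]
scene 316 227
266 167
side 337 165
287 105
shift [0.1671 0.0007 0.0002] turn [-0.0006 -0.0006 -0.0003]
```

View pics/c4.png

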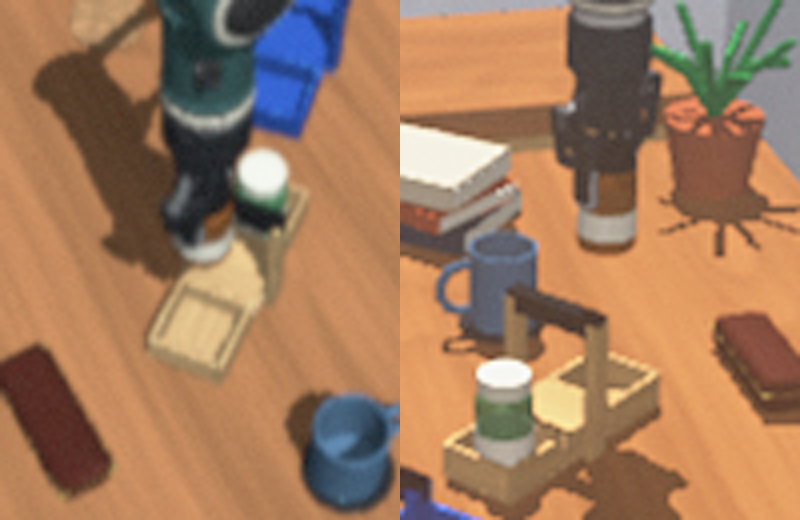

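The jar hangs upright above the well, and the TCP projection agrees with the jar axis in the side view (col 338). Now I descend.

{"op": "jog_arm", "data": {
  "rows": [
    [0.02, 0.0005, 0, 0, 0, 0, 40],
    [0.045, 0.0005, 0, 0, 0, 0, 40],
    [0.07, 0.0005, 0, 0, 0, 0, 40],
    [0.095, 0.0005, 0, 0, 0, 0, 40],
    [0.11, 0.0005, 0, 0, 0, 0, 40],
    [0.12, 0.0005, 0, 0, 0, 0, 40],
    [0.125, 0.0005, 0, 0, 0, 0, 40],
    [0.125, 0.0005, 0, 0, 0, 0, 40]
  ]
}}

```text
time: 8.5
tool_pos: [0.5787, 0.1129, 0.1147]
tcp_rot: [0.699, 1.456, -0.698]
wrist_force: [-1.2, 0.6, -1.1]
width: 0.614
```

```bash
python3 - <<'E'
from h import *
s=monitor.read_state(); print(s['tool_pos'],s['time'],s['width'],s['wrist_force'])
ims=[]
for n in ('scene','side'):
    p,T=cam(n); im=imaging.read_camera(n); u,v=proj(p,T,s['tool_pos']-np.array([0,0,.06])).astype(int)
    c=im[v-60:v+70,u-50:u+50]; ims.append(cv2.resize(c,(400,520),interpolation=cv2.INTER_CUBIC))
cv2.imwrite('pics/c5.png',np.hstack(ims))
to((.5787,.113,.0725),yax=(.7796,.6263,0))
E
```

```text
[0.57867436 0.11294975 0.11474828] 8.5 0.6143979887087261 [-1.15187559  0.61074932 -1.05366467]
shift [ 0.0433 -0.0007 -0.0003] turn [-0.0007  0.0004 -0.002 ]
```

View pics/c5.png

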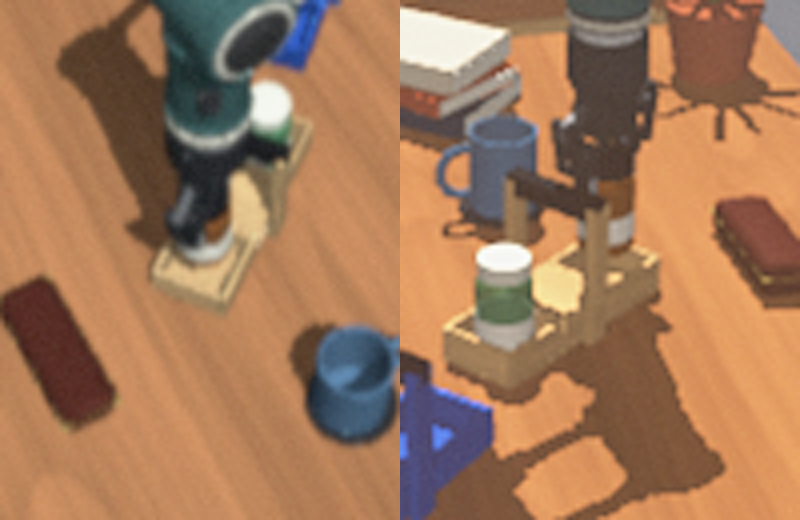

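The jar is centred over the well just above the rim, so I lower it slowly.

{"op": "jog_arm", "data": {
  "rows": [
    [0.008, -0.0005, 0, 0, 0, 0, 40],
    [0.016, -0.0005, 0, 0, 0, 0, 40],
    [0.024, -0.0005, 0, 0, 0, 0, 40],
    [0.031, -0.0005, 0, 0, 0, 0, 40],
    [0.037, -0.0005, 0, 0, 0, 0, 40],
    [0.041, -0.0005, 0, 0, 0, 0, 40],
    [0.042, -0.0005, 0, 0, 0, 0, 40],
    [0.042, -0.0005, 0, 0, 0, 0, 40]
  ]
}}

```text
time: 9.4
tool_pos: [0.579, 0.1129, 0.0736]
tcp_rot: [0.699, 1.455, -0.697]
wrist_force: [0.0, -0.5, -1.7]
width: 0.613
```

{"op": "jog_arm", "data": {
  "rows": [
    [0.001, 0, 0, 0, 0, 0, 40],
    [0.002, 0, 0, 0, 0, 0, 40],
    [0.003, 0, 0, 0, 0, 0, 40],
    [0.003, 0, 0, 0, 0, 0, 40]
  ]
}}

```text
time: 9.8
tool_pos: [0.5795, 0.113, 0.0709]
tcp_rot: [0.7, 1.454, -0.696]
wrist_force: [2.1, 1.0, -1.6]
width: 0.62
```

{"op": "jog_arm", "data": {
  "rows": [
    [0.001, 0, 0, 0, 0, 0, 40],
    [0.0015, 0, 0, 0, 0, 0, 40],
    [0.002, 0, 0, 0, 0, 0, 40],
    [0.002, 0, 0, 0, 0, 0, 40]
  ]
}}

```text
time: 10.2
tool_pos: [0.5799, 0.1132, 0.0702]
tcp_rot: [0.7, 1.453, -0.696]
wrist_force: [-2.1, 0.9, 6.6]
width: 0.613
```

Contact (Fz has risen to +6.6 N). I release with a modest opening, let the jar settle, then withdraw.

{"op": "jog_arm", "data": {
  "rows": [
    [0, 0, 0, 0, 0, 0, 66],
    [0, 0, 0, 0, 0, 0, 72],
    [0, 0, 0, 0, 0, 0, 78],
    [0, 0, 0, 0, 0, 0, 84],
    [0, 0, 0, 0, 0, 0, 88],
    [0, 0, 0, 0, 0, 0, 88],
    [0, 0, 0, 0, 0, 0, 88]
  ]
}}

```text
time: 10.9
tool_pos: [0.5798, 0.1132, 0.07]
tcp_rot: [0.7, 1.454, -0.696]
wrist_force: [2.6, 2.1, -1.6]
width: 0.879
```

{"op": "jog_arm", "data": {
  "rows": [
    [-0.01, 0, 0, 0, 0, 0, 88],
    [-0.03, 0, 0, 0, 0, 0, 88],
    [-0.06, 0, 0, 0, 0, 0, 88],
    [-0.1, 0, 0, 0, 0, 0, 100],
    [-0.14, 0, 0, 0, 0, 0, 100],
    [-0.18, 0, 0, 0, 0, 0, 100],
    [-0.22, 0, 0, 0, 0, 0, 100],
    [-0.26, -0.04, 0, 0, 0, 0, 100],
    [-0.29, -0.08, 0, 0, 0, 0, 100],
    [-0.29, -0.08, 0, 0, 0, 0, 100],
    [-0.29, -0.08, 0, 0, 0, 0, 100]
  ]
}}

```text
time: 12.0
tool_pos: [0.5162, 0.0621, 0.3619]
tcp_rot: [0.702, 1.45, -0.696]
wrist_force: [-0.1, -0.1, -0.7]
width: 0.997
```

```bash
python3 - <<'E'
from h import *
s=monitor.read_state(); print(s['tool_pos'],s['time'],s['width'],s['wrist_force'])
np.save('Tw6.npy',cam('wrist')[1]); im=imaging.read_camera('wrist'); cv2.imwrite('pics/w6.png',im)
E
```

```text
[0.51621919 0.06209109 0.3619233 ] 12.0 0.9970654155794721 [-0.0830404  -0.05684285 -0.71269037]
```

View pics/w6.png

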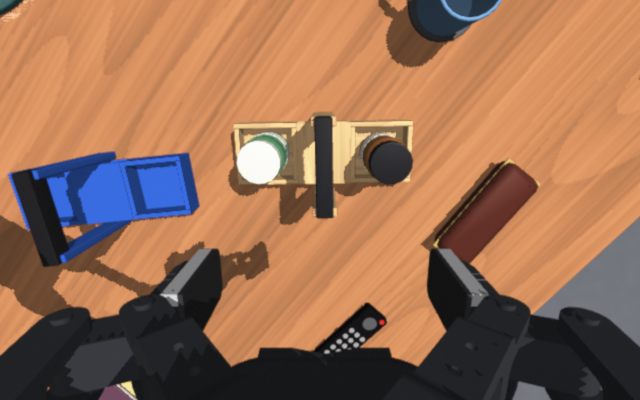

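Both jars stand in their wells, with the white cap at (262,160), the black cap at (388,160) and the bar at (324,167). I measure the bar.

```bash
python3 - <<'E'
from h import *
p=imaging.camera_params('wrist'); T=np.load('Tw6.npy'); im=cv2.imread('pics/w6.png')
def blob(m,x0,y0):
    n,l,st,c=cv2.connectedComponentsWithStats(m.astype(np.uint8)); i=1+st[1:,4].argmax(); return (np.argwhere(l==i)[:,::-1]+[x0,y0]).astype(np.float32)
V=cv2.cvtColor(im,cv2.COLOR_BGR2HSV)[...,2]
r=cv2.minAreaRect(blob(V[105:230,300:350]<55,300,105)); e=np.array([ray(p,T,*x,.146) for x in cv2.boxPoints(r)]); b=e.mean(0); print('bar',r,b,e.round(4)[:,:2].tolist())
(u,v),rr=cv2.minEnclosingCircle(blob(V[130:195,360:420]<55,360,130)); a=ray(p,T,u,v,.104)
(u,v),r2=cv2.minEnclosingCircle(blob(im[130:195,230:290].min(2)>215,230,130)); g=ray(p,T,u,v,.104); print('amber',a,rr,'green',g,r2)
y=np.array([.7796,.6263,0]); x=np.array([.6263,-.7796,0])
for q in (a,g): print('in caddy x,y',(q-b)@x,(q-b)@y)
to((b[0],b[1],.135),yax=y)
E
```

```text
bar ((323.4472351074219, 166.96348571777344), (100.13811492919922, 16.08776092529297), 89.14490509033203) [0.5160411  0.06325402 0.146     ] [[0.4778, 0.0975], [0.4897, 0.1073], [0.5547, 0.0294], [0.5418, 0.0188]]
amber [0.57414335 0.10903194 0.104     ] 21.60899543762207 green [0.4593825  0.01746034 0.104     ] 21.569448471069336
in caddy x,y 0.000700974428501836 0.07396722696747944
in caddy x,y 0.00021547656835908474 -0.07285162751320604
shift [ 0.225  -0.0006 -0.0009] turn [-0.0015  0.0011 -0.0038]
```

{"op": "jog_arm", "data": {
  "rows": [
    [0.04, 0, 0, 0, 0.001, -0.004, 100],
    [0.08, 0, -0.001, 0, 0.001, -0.004, 100],
    [0.12, 0, -0.001, 0, 0.001, -0.004, 100],
    [0.15, 0, -0.001, 0, 0.001, -0.004, 100],
    [0.17, 0, -0.001, 0, 0.001, -0.004, 100],
    [0.19, 0, -0.001, 0, 0.001, -0.004, 100],
    [0.205, 0, -0.001, 0, 0.001, -0.004, 100],
    [0.217, 0, -0.001, 0, 0.001, -0.004, 100],
    [0.223, 0, -0.001, 0, 0.001, -0.004, 100],
    [0.223, 0, -0.001, 0, 0.001, -0.004, 100]
  ]
}}

```text
time: 13.05
tool_pos: [0.5159, 0.0638, 0.1359]
tcp_rot: [0.698, 1.457, -0.7]
wrist_force: [0.4, 0.3, -0.4]
width: 1.003
```

{"op": "jog_arm", "data": {
  "rows": [
    [0, 0, 0, 0, 0, 0, 85],
    [0, 0, 0, 0, 0, 0, 70],
    [0, 0, 0, 0, 0, 0, 55],
    [0, 0, 0, 0, 0, 0, 42],
    [0, 0, 0, 0, 0, 0, 32],
    [0, 0, 0, 0, 0, 0, 24],
    [0, 0, 0, 0, 0, 0, 15],
    [0, 0, 0, 0, 0, 0, 8],
    [0, 0, 0, 0, 0, 0, 0],
    [0, 0, 0, 0, 0, 0, 0],
    [0, 0, 0, 0, 0, 0, 0],
    [0, 0, 0, 0, 0, 0, 0]
  ],
  "force": 90
}}

```text
time: 14.25
tool_pos: [0.516, 0.0637, 0.1363]
tcp_rot: [0.698, 1.457, -0.7]
wrist_force: [-1.6, -0.5, 5.9]
width: 0.193
```

```bash
python3 - <<'E'
from h import *
s=monitor.read_state(); print(s['tool_pos'],s['time'],s['width'],s['wrist_force'],s['torque'])
p,T=cam('side'); im=imaging.read_camera('side'); u,v=proj(p,T,[.52,.065,.1]).astype(int)
cv2.imwrite('pics/c7.png',cv2.resize(im[v-60:v+60,u-80:u+80],None,fx=4,fy=4,interpolation=cv2.INTER_CUBIC))
to(s['tool_pos']-[0,0,-.13],yax=(.7796,.6263,0))
E
```

```text
[0.51603435 0.06372852 0.1363194 ] 14.25 0.19306463449072936 [-1.61031394 -0.46865863  5.90311781] [-0.06879091  0.30752346 -0.08178036]
shift [-1.3e-01 -2.0e-04 -1.0e-04] turn [-0.0014 -0.0009  0.0016]
```

View pics/c7.png

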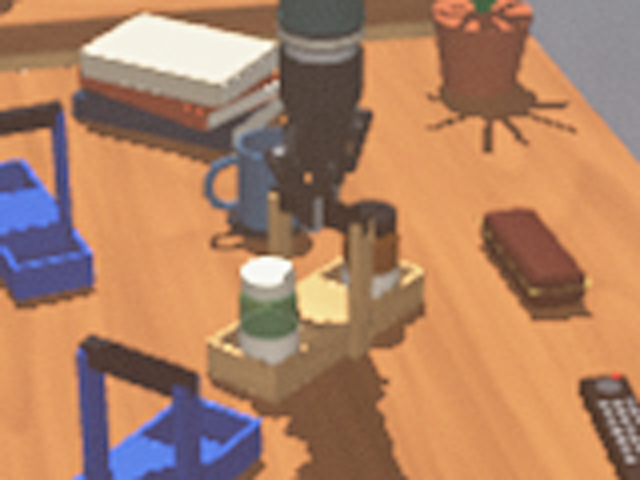

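The gripper is closed on the bar at 16 to 18 mm, and both jars are upright. I lift gently.

{"op": "jog_arm", "data": {
  "rows": [
    [-0.004, 0, 0, 0, 0, 0, 0],
    [-0.012, 0, 0, 0, 0, 0, 0],
    [-0.022, 0, 0, 0, 0, 0, 0],
    [-0.034, 0, 0, 0, 0, 0, 0],
    [-0.046, 0, 0, 0, 0, 0, 0],
    [-0.058, 0, 0, 0, 0, 0, 0],
    [-0.07, 0, 0, 0, 0, 0, 0],
    [-0.082, 0, 0, 0, 0, 0, 0],
    [-0.094, 0, 0, 0, 0, 0, 0],
    [-0.106, 0, 0, 0, 0, 0, 0],
    [-0.117, 0, 0, 0, 0, 0, 0],
    [-0.125, 0, 0, 0, 0, 0, 0],
    [-0.129, 0, 0, 0, 0, 0, 0],
    [-0.13, 0, 0, 0, 0, 0, 0],
    [-0.13, 0, 0, 0, 0, 0, 0],
    [-0.13, 0, 0, 0, 0, 0, 0],
    [-0.13, 0, 0, 0, 0, 0, 0],
    [-0.13, 0, 0, 0, 0, 0, 0],
    [-0.13, 0, 0, 0, 0, 0, 0],
    [-0.13, 0, 0, 0, 0, 0, 0]
  ]
}}

```text
time: 16.3
tool_pos: [0.5162, 0.0638, 0.2662]
tcp_rot: [0.698, 1.457, -0.7]
wrist_force: [-0.1, 0.6, -4.7]
width: 0.193
```

```bash
python3 - <<'E'
from h import *
s=monitor.read_state(); print(s['tool_pos'],s['time'],s['width'],s['wrist_force'],s['torque'],s['joint_vel'].round(4))
print(R.from_rotvec(s['tcp_rot']).as_matrix()[:,0])
p,T=cam('side'); im=imaging.read_camera('side'); u,v=proj(p,T,[.52,.065,.22]).astype(int); print(u,v)
cv2.imwrite('pics/c8.png',cv2.resize(im[v-60:v+60,u-80:u+80],None,fx=4,fy=4,interpolation=cv2.INTER_CUBIC))
E
```

```text
[0.51621121 0.06378002 0.26617291] 16.3 0.19347013319816464 [-0.07283338  0.57587772 -4.67283458] [-0.0486777   0.09383931  0.03801341] [ 0.0004  0.0003 -0.0033 -0.0001  0.001   0.0006]
[-2.07140946e-03 -3.77032416e-04 -9.99997784e-01]
325 161
```

View pics/c8.png

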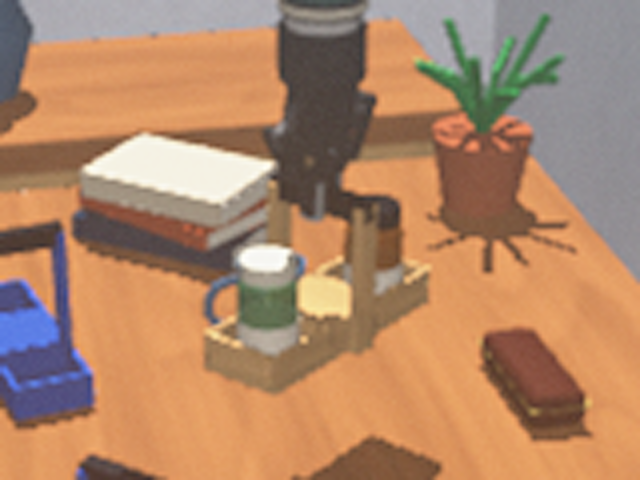

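The caddy hangs level, about 130 mm up, with both jars upright and the arm still. I hand in.

```bash
python3 -c "
from h import *
print(finish_job())"
```

```text
the job is handed in; nothing more can be done
None
```

The amber jar was set down in the empty well of the wooden caddy and let go. The caddy was then lifted level by its black bar and handed in while still held; `finish_job` gives no verdict.

**After release:** the wrist camera put both jar caps within about 2 mm of their well centres. The bar measured about 4 mm from where I first found it, so either the caddy moved slightly or that is measurement error. I gripped at the newer position.

**Before handing in, at 16.3 s:**
- **Height:** the TCP was at z = 0.266 m, up from 0.136 m at the grasp, so the caddy should be about 130 mm up.
- **Level and still:** the tool axis was within 0.003 rad of vertical and the joints were nearly at rest. I judged the caddy's own level and the jars' uprightness by eye from the side picture.
- **Load:** the wrist force was -4.7 N, slightly under the 5.1 N or more I would expect from the stated masses. It is a noisy reading, and the grip width stayed at 0.193 through the lift.
- **Other things on the table:** the last picture shows the caddy clear of everything in view, with the spectacles case not visibly moved. The mug was behind the caddy and the remote was out of frame.

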